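# Nip up the collar of a kitchen press with its bar

### The job

Take the upright steel bar out of its white stand and use it, and nothing else, to screw the press's holed collar down clockwise, moving the bar from hole to hole because the strap over the collar gets in its way, until the collar comes up firm against the lid; nip it up snugly but do not force it. Then put the bar back upright, fully down in its stand, and leave the press, jars and pan where they are.

Things in the scene. Friction and masses are not known exactly. Their poses are not given: they have to be found in the camera images.
- press: Screw press fixed to the table: a round metal pot, 148 mm across its lid, the lid's top 90 mm above the table, a threaded spindle up its middle carrying a thick holed collar, and a steel strap bridging the collar. Origin: on the table, on the spindle's vertical axis. z up; the strap runs along y; the -x side roughly faces the robot.
- strap (a point): Middle of the top of the press's strap, 134 mm above the table. Strap: 36 mm wide, 188 mm long (along the press's y), 10 mm thick, on two legs at its ends, two bolt heads 6 mm high 80 mm from the middle. A bar standing in a collar hole meets it 23.5 mm from its centre line, so one hole can be swept at most 115 degrees on either side; holes under it are covered.
- collar_top (a point): Centre of the collar's upper face, on the spindle's axis. Collar: steel disc 120 mm across, 24 mm thick, its face 119 mm above the table at turn 0, sinking 1.9 mm per rad of tightening. In the face six alike vertical blind holes, 60 degrees apart on a circle of 44 mm radius about this point, each nearly round (eight-sided), 13.5 mm across, 20 mm deep, sharp-edged.
- collar_hole (a point): Centre of the mouth of one of the collar's six holes, on the collar's upper face; turns with the collar. More than 30 N on the collar, downwards or sideways, is forcing it.
- collar (a joint): Turn of the collar, rad, grows as it tightens (clockwise from above). Starts loose at 0 to 0.6; turns against a steady 6 N sideways at a hole until it meets the lid, 1.9 to 2.6 rad further on; where exactly must be felt: there it stops dead, metal on metal, and only the force grows. Snug is a push of 10 to 17 N there, kept up for a moment; it then stays put by its friction.
- bar: Loose round steel bar, 120 mm long, 0.14 kg, standing upright in the stand at the start. Lower 56 mm: 11 mm diameter with a foot tapered over the last 4 mm to 7 mm; upper 64 mm: dark grip of 16 mm diameter. Origin: the centre of its foot; z points along it to the grip. In a collar hole the foot rests 20 mm below the collar's upper face.
- stand: White plastic block 70 x 70 mm, 45 mm high, fixed to the table, to the left or the right of the press. In the middle of its top is a round hole of 15 mm diameter, 35 mm deep, for the bar: the bar's foot then stands 10 mm above the table. Origin: middle of its underside, z up.
- insert_pan: Bystander: empty open metal pan 120 x 140 mm, 65 mm high, on the side of the press away from the stand. Origin: middle of its underside.
- spice_jar: Bystander: jar 60 mm across, 130 mm high, white cap, beyond the press, to the left or right. Origin: centre of its underside.
- pepper_jar: Bystander: jar 56 mm across, 120 mm high, black cap, beyond the press, to the left or right. Origin: centre of its underside.
Things that resemble listed ones, but are neither listed nor needed, are in the scene too. Several things have the shape of the stand; the one meant has the colours described above.

How it is judged:
By the outcome, as a careful person would: the job done as asked, in the order asked, and still so for the second after the job is handed in, with the robot touching nothing.
It also fails if it takes over 64 s, if anything falls off the work surface, if the arm or the gripper's body presses on something with over 40 N, if the wrist force passes 120 N, or if a joint passes its speed limit or range.

### The arm

A 6-joint arm with a two-finger parallel gripper is mounted at the origin on the work surface. World frame = base frame: x ahead of the robot, y to its left, z up, the work surface at z = 0. Lengths are in m, angles in rad, forces in N, time in s.
With the tool pointing down it reaches from about 0.35 to 0.975 m from the base axis. Payload 4.9 kg.
Tool frame: the origin (TCP) lies at the very end of the fingers, on their centre line; the grasp point (between the pads) lies behind it (manip.pinch_z is the y of the grasp point in the tool frame, in m); y points along the fingers, x is the direction in which the jaws open and shut, and the axes are right-handed (so a half turn about y gives the same grasp; the last joint's range is limited). The gripper opens to 85 mm and grips with 20 to 120 N. Pads are 22 mm wide; open, the fingers measure 114 mm over their backs; the gripper's body (76 mm by 85 mm) begins 54 mm behind the grasp point. The pads swing forward as they close: fully open they stand 13 mm farther back than shut.
Start: joints at [1.192, 0.053, 1.613, -0, 1.476, -0.119], TCP at [0.161, 0.604, 0.231] pointing down, gripper open.
Joint ranges: [-3.01, 3.01], [-1.01, 2.22], [0.06, 2.58], [-1.02, 4.17], [0.09, 2.62], [-3.14, 3.14]. Speed limits (rad/s): [2.57, 2.57, 3.14, 3.14, 3.14, 3.14].

### API

Orientations are given as a unit quaternion [w, x, y, z].
In Python, from plant import manip gives the robot as it stands.
- The arm moves only by the tool drive_tool, never from a script. Its argument "motion" is a list of rows, each a list of 3 entries, a list of its own where there are three numbers: the shift along the tool's x, y, z in units of 25 mm (1.0 is 25 mm), then the turn, a rotation vector about the tool's x, y, z in units of 5 degrees (1.0 is 5 degrees), then the closure, from -1 (fully open) to 1 (shut). A call has 1 to 12 rows; each row shifts and turns the commanded pose from where the row before left it, along the tool's axes as they then stand; what a row does not reach is not made up. A row lasts 1/10 s, in which the tool goes at most 50 mm and 8.59 degrees, less where a joint would pass 70% of its speed; a pose out of reach is approached as far as the arm can. A call is refused whole if a number of a shift passes 1 or a number of a turn 1, either way. A call with a gripper value outside its range is refused whole. The fingers move at their own pace and stop on an object; the grip force is fixed at half the most. Time passes only in rows, so rows that do not move let the fingers close. It gives the time, the measured TCP pose, the force and the opening at its end, in the units of the state.
- manip.state(): the state, without advancing time (a new reading comes with each control period).
- manip.grab_frame(name): name is "scene" or "side" or "wrist"; returns a dict with "img" (400x640x3 uint8, blue, green, red), "range_z" (400x640 float32, m along the optical axis (not along the pixel's ray), 0 where there is no reading), "camera_matrix" (3x3 intrinsics, pixels), "k1" (the pictures are not rectified: a ray, as slopes to the right and down, at radius r is drawn at 1 + k1 r^2 times it, then the intrinsics apply), "world_from_camera" (4x4, takes a point from camera to world coordinates); the wrist camera has in their place "T_tool_cam" (4x4, takes a point from camera to tool coordinates, whose origin is the TCP and whose axes are the tool frame's). Camera axes: x right, y down, z forward; pixel columns grow to the right and rows downward; lengths in m; the calibration is good to about 2 mm. A picture is of the moment at which its call begins: read the wrist's pose just before it.
- manip.job_done(): hands the job in, once; it reports no verdict.
The state is a dict: "time": time; "joint_pos": joint angles; "joint_vel": joint speeds; "joint_efforts": joint torques, N m; "tool_pos": TCP position; "tool_rot": TCP orientation; "contact_force": force on the tool from outside, world axes, zero at the start; "ft_torque": the same for the moment, N m; "gripper_width": opening from 0.0 (shut) to 1.0 (fully open).
Only numpy, scipy, OpenCV 4.12 (cv2) and the standard library are available. Lean on these libraries where they do the work, as an engineer would, in place of code of your own. Each camera call takes 0.05 s, during which the arm holds its last target. There are 200 camera calls.

## Working session

There is one attempt and no reset: what is moved stays moved. The work goes in short steps, Python scripts to look and compute and a tool call to move; the robot and the scene stay as the last step left them, time stands still between calls to the robot, and variables do not carry over. Pictures are saved under pics/ and viewed, about 8 in all and at most 12, crops included, and the job is handed in when it is done.

Besides the shell and the picture viewer there is one more tool, called by a JSON object that holds its "op" and its "data", one argument or row to a line. drive_tool: Moves the arm, as the interface text tells. Its arguments: {"type":"object","properties":{"motion":{"type":"array","items":{"type":"array"}}},"required":["motion"]}

```bash
mkdir -p pics; ls
cat > h.py <<'E'
import numpy as np, cv2, json
from scipy.spatial.transform import Rotation as R
from plant import manip
def tool():
    s=manip.state(); q=np.array(s["tool_rot"]); T=np.eye(4)
    T[:3,:3]=R.from_quat(q[[1,2,3,0]]).as_matrix(); T[:3,3]=s["tool_pos"]; return T,s
def grab(n):
    T,s=tool(); f=manip.grab_frame(n)
    f["T"]=np.array(f["world_from_camera"]) if n!="wrist" else T@np.array(f["T_tool_cam"])
    return f
def ray(f,uv):
    K=np.array(f["camera_matrix"]);k=f["k1"]
    d=cv2.undistortPoints(np.array(uv,float).reshape(-1,1,2),K,np.array([k,0,0,0,0.])).reshape(-1,2)
    return f["T"][:3,3], np.c_[d,np.ones(len(d))]
def onplane(f,uv,z):
    o,d=ray(f,uv); d=d@f["T"][:3,:3].T
    return o+d*((z-o[2])/d[:,2])[:,None]
def cloud(f):
    h,w=f["range_z"].shape; u,v=np.meshgrid(np.arange(w),np.arange(h))
    o,d=ray(f,np.stack([u,v],-1).reshape(-1,2)); z=f["range_z"].reshape(-1,1)
    P=(d*z)@f["T"][:3,:3].T+o; P[z[:,0]==0]=np.nan
    return P.reshape(h,w,3)
E
python3 - <<'E'
from h import *
import pickle
T,s=tool(); print(s, manip.pinch_z)
for n in ("scene","side","wrist"):
    f=grab(n); cv2.imwrite(f"pics/{n}0.png",f["img"]); pickle.dump(f,open(f"{n}0.pkl","wb"))
    print(n,np.round(f["T"],3).tolist(),f["k1"],np.round(f["camera_matrix"],1).tolist())
a=[cv2.imread(f"pics/{n}0.png") for n in ("scene","side")]
cv2.imwrite("pics/both.png",cv2.resize(np.vstack(a),(480,600),interpolation=cv2.INTER_AREA))
E
```

```text
pics
{'time': 0.0, 'joint_pos': array([ 1.19200624e+00,  5.33531915e-02,  1.61427239e+00,  1.45228816e-05,
        1.47601847e+00, -1.19048943e-01]), 'joint_vel': array([-7.81310244e-04, -1.48560456e-03,  9.00318912e-04, -5.05903661e-06,
        1.10373271e-03, -2.07715902e-03]), 'joint_efforts': array([ 1.78074210e-03, -3.93674862e+01, -3.70183432e+01,  1.80771185e-04,
        7.08942898e-03,  1.32829027e-05]), 'tool_pos': array([0.16031392, 0.60344998, 0.23007821]), 'tool_rot': array([-0.56017593,  0.56090854,  0.43040981, -0.43166181]), 'contact_force': array([ 0.90364382, -0.35071516,  0.72894891]), 'ft_torque': array([-0.03135156, -0.00075601, -0.01422115]), 'gripper_width': 1.000865340220238} -0.0187
scene [[-0.723, 0.499, -0.478, 0.858], [0.691, 0.527, -0.494, 0.442], [0.005, -0.688, -0.726, 0.664], [0.0, 0.0, 0.0, 1.0]] -0.04801835907360775 [[367.6, 0.0, 326.7], [0.0, 367.6, 203.1], [0.0, 0.0, 1.0]]
side [[-0.975, -0.122, 0.186, 0.331], [-0.222, 0.582, -0.782, 0.733], [-0.013, -0.804, -0.595, 0.602], [0.0, 0.0, 0.0, 1.0]] -0.023934447999497763 [[366.1, 0.0, 315.5], [0.0, 366.1, 205.1], [0.0, 0.0, 1.0]]
wrist [[0.258, 0.927, 0.271, 0.092], [0.966, -0.248, -0.074, 0.622], [-0.001, 0.281, -0.96, 0.374], [0.0, 0.0, 0.0, 1.0]] 0.016596819357744683 [[359.1, 0.0, 315.5], [0.0, 359.1, 197.7], [0.0, 0.0, 1.0]]
```

View pics/scene0.png

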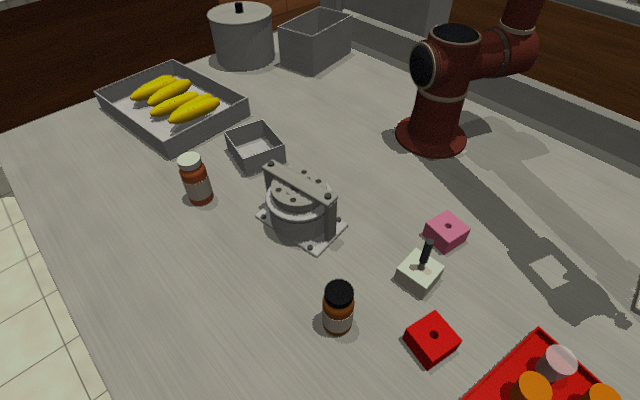

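View pics/side0.png

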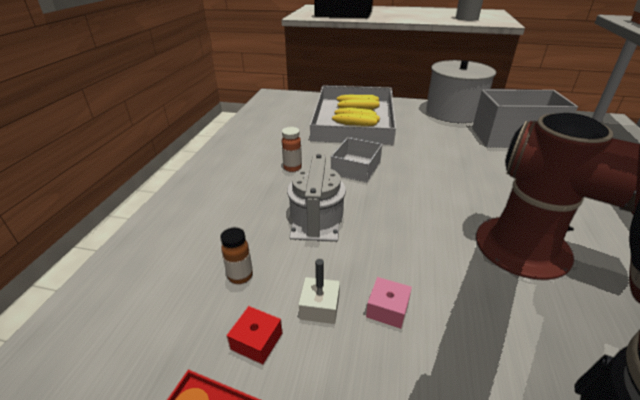

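The scene view shows the white stand at (420,270), with the bar's dark grip top at (429,242) and the press at about (300,200). The side view shows the stand at (319,298), the bar top at (319,264) and the press at (317,200). The pink and red blocks are decoys.

Run:
```python
from h import *
import pickle
for n,box in (("scene",(390,450,225,300)),("side",(290,345,255,325))):
    f=pickle.load(open(f"{n}0.pkl","rb")); P=cloud(f); im=f["img"].astype(int)
    u0,u1,v0,v1=box
    sub=np.zeros(im.shape[:2],bool); sub[v0:v1,u0:u1]=1
    top=sub&(abs(P[...,2]-0.045)<0.006)
    sat=im.max(2)-im.min(2)
    top&=(sat<50)
    q=P[top]; r=cv2.minAreaRect((q[:,:2]*1000).astype(np.float32)); print(n,"stand top",r,np.median(q[:,2]),len(q))
    g=sub&(P[...,2]>0.075)&(P[...,2]<0.2); q=P[g]; print(" grip mean",q.mean(0),q.max(0),q.min(0),len(q))
    tp=q[q[:,2]>q[:,2].max()-0.006]; print(" grip top",tp.mean(0),len(tp))
    # press
    box={"scene":(240,355,150,260),"side":(280,355,145,245)}[n]
    u0,u1,v0,v1=box; sub=np.zeros(im.shape[:2],bool); sub[v0:v1,u0:u1]=1
    for z,t in ((0.134,.004),(0.119,.004),(0.09,.004)):
        q=P[sub&(abs(P[...,2]-z)<t)]
        if len(q)>5: print(" press",z,len(q),cv2.minAreaRect((q[:,:2]*1000).astype(np.float32)),np.median(q[:,2]))
    q=P[sub]; h,e=np.histogram(q[:,2],np.arange(0,.16,.004)); print(h)
```

```text
scene stand top ((384.85003662109375, 266.1578063964844), (181.89218139648438, 77.7303695678711), 10.689419746398926) 0.04518947747900376 1034
 grip mean [0.4390373  0.27789469 0.1086942 ] [0.44437812 0.2842609  0.13251526] [0.42736308 0.26942393 0.07512976] 200
 grip top [0.43581864 0.27643855 0.12991375] 50
 press 0.134 1010 ((507.0630798339844, -10.269912719726562), (38.14138412475586, 188.0441436767578), 7.9258317947387695) 0.1332636831892861
 press 0.119 993 ((510.1736145019531, -3.5285263061523438), (158.97418212890625, 119.03174591064453), 66.8302001953125) 0.11787317334453695
 press 0.09 674 ((510.5631103515625, -5.825248718261719), (136.5785369873047, 153.79205322265625), 51.41965866088867) 0.08922140113799709
[1964  235  556  146  119  109  119  121  127  124  134  125  125  123
  124  113  105   84   48   50   76  150  557   42   65   89   97  110
  125  920   39   65  181  869   56   12    0    0    0]
side stand top ((434.1222229003906, 275.73992919921875), (69.94526672363281, 72.63953399658203), 3.4342293739318848) 0.04565077389708955 1008
 grip mean [0.43305348 0.28098929 0.10884869] [0.44216786 0.28592233 0.13120449] [0.42632836 0.26880575 0.07547855] 205
 grip top [0.43359309 0.27821179 0.12861407] 55
 press 0.134 574 ((505.0188293457031, -8.727653503417969), (35.796878814697266, 186.8209686279297), 7.947507858276367) 0.13316172254102213
 press 0.119 656 ((510.27557373046875, 2.2572021484375), (146.45449829101562, 120.63898468017578), 66.92537689208984) 0.11781226636879896
 press 0.09 494 ((532.5894165039062, -84.87892150878906), (145.58480834960938, 348.7910461425781), 19.830209732055664) 0.08924484917648967
[693 192 396 129 143 117 127 129 145 119 145 124 124 134 140 133 109  86
  77  75  85 138 374  51  55  55  64  78 100 596  20  23  82 506  32  13
   0   0   0]
```

```bash
cat >> h.py <<'E'
def plan(p,yaw=None):
    """shift in tool units (25mm), turn (5deg) from the present pose to TCP p, jaws (tool x) at yaw deg, tool down"""
    T,s=tool(); Rm=T[:3,:3]; 
    cur=np.degrees(np.arctan2(Rm[1,0],Rm[0,0])); yaw=cur if yaw is None else yaw
    x=np.array([np.cos(np.radians(yaw)),np.sin(np.radians(yaw)),0]); y=np.array([0,0,-1.]); G=np.c_[x,y,np.cross(x,y)]
    print("t",round(s["time"],2),"pos",np.round(s["tool_pos"],4),"yaw",round(cur,2),"q",np.round(s["joint_pos"],2),"F",np.round(s["contact_force"],1),"w",round(s["gripper_width"],3))
    print("shift(in present axes)",np.round(Rm.T@(np.array(p)-T[:3,3])/.025,2),"turn",np.round(np.degrees(R.from_matrix(Rm.T@G).as_rotvec())/5,2), "tool y",np.round(Rm[:,1],4),"x",np.round(Rm[:,0],3),"z",np.round(Rm[:,2],3))
E
python3 -c "
from h import *
plan([0.434,0.277,0.23]);print(manip.state()['tool_pos']); plan([.434,.277,.23],98)
f=__import__('pickle').load(open('wrist0.pkl','rb'));print(np.round(np.linalg.inv(tool()[0])@f['T'],3))"
```

```text
t 0.15 pos [0.1604 0.6036 0.2303] yaw 75.11 q [ 1.19  0.05  1.61  0.    1.48 -0.12] F [-0.4 -0.6 -0.2] w 1.002
shift(in present axes) [ -9.81   0.03 -13.93] turn [-0.   -0.   -0.02] tool y [-6.0e-04 -1.5e-03 -1.0e+00] x [ 0.257  0.966 -0.002] z [-0.966  0.257  0.   ]
[0.16037882 0.60357666 0.23032917]
t 0.15 pos [0.1604 0.6036 0.2303] yaw 75.11 q [ 1.19  0.05  1.61  0.    1.48 -0.12] F [-0.4 -0.6 -0.2] w 1.002
shift(in present axes) [ -9.81   0.03 -13.93] turn [-0.01 -4.58 -0.02] tool y [-6.0e-04 -1.5e-03 -1.0e+00] x [ 0.257  0.966 -0.002] z [-0.966  0.257  0.   ]
[[ 1.    -0.001 -0.     0.   ]
 [-0.    -0.281  0.96  -0.144]
 [-0.001 -0.96  -0.281  0.071]
 [ 0.     0.     0.     1.   ]]
```

{"op": "drive_tool", "data": {
  "motion": [
    [[-0.7,0,-1],[0,0,0],-1],
    [[-0.7,0,-1],[0,0,0],-1],
    [[-0.7,0,-1],[0,0,0],-1],
    [[-0.7,0,-1],[0,0,0],-1],
    [[-0.7,0,-1],[0,0,0],-1],
    [[-0.7,0,-1],[0,0,0],-1],
    [[-0.7,0,-1],[0,0,0],-1],
    [[-0.7,0,-1],[0,0,0],-1],
    [[-0.7,0,-1],[0,0,0],-1],
    [[-0.7,0,-1],[0,0,0],-1],
    [[-0.7,0,-1],[0,0,0],-1],
    [[-0.7,0,-1],[0,0,0],-1]
  ]
}}

```text
time: 1.35
tool_pos: [0.397, 0.3228, 0.231]
tool_rot: [0.561, -0.561, -0.431, 0.431]
contact_force: [0.2, 0.3, 0.3]
gripper_width: 1.001
```

{"op": "drive_tool", "data": {
  "motion": [
    [[-0.7,0,-1],[0,0,0],-1],
    [[-0.7,0,-0.95],[0,0,0],-1],
    [[0,0,0],[0,0,0],-1],
    [[0,0,0],[0,0,0],-1]
  ]
}}

```text
time: 1.75
tool_pos: [0.4346, 0.2773, 0.231]
tool_rot: [0.561, -0.561, -0.43, 0.431]
contact_force: [-0.6, -0.2, -0.4]
gripper_width: 1.002
```

Run:
```python
from h import *
import pickle
plan([0.434,0.277,0.23])
f=grab("wrist"); cv2.imwrite("pics/w1.png",f["img"]); P=cloud(f); im=f["img"].astype(int)
near=np.hypot(P[...,0]-.434,P[...,1]-.277)<.06
t=near&(abs(P[...,2]-.13)<.004); print("bar top",P[t].mean(0),t.sum())
h,e=np.histogram(P[near][:,2],np.arange(0,.16,.005));print(h)
s=near&(abs(P[...,2]-.045)<.004); print("stand",cv2.minAreaRect((P[s][:,:2]*1000).astype(np.float32)),s.sum())
m=((im.max(2)<90)&near&(P[...,2]>.12)).astype(np.uint8)
c=max(cv2.findContours(m,0,2)[0],key=cv2.contourArea); e=cv2.minEnclosingCircle(c); print(e,onplane(f,[e[0]],.13))
```

```text
t 1.75 pos [0.4346 0.2773 0.231 ] yaw 75.04 q [ 0.42 -0.21  1.86  0.    1.49 -0.89] F [-0.6 -0.2 -0.4] w 1.002
shift(in present axes) [-0.02  0.04  0.02] turn [-0.01 -0.   -0.  ] tool y [-9.e-04  1.e-04 -1.e+00] x [ 0.258  0.966 -0.   ] z [-0.966  0.258  0.001]
bar top [0.43525415 0.27574303 0.13080915] 383
[4121   32   42   36   38   43   41   54  284 4482   10    1    0    5
   23   21   19   24   27   29   27   27   34   34   36   51  337    0
    0    0    0]
stand ((436.0749816894531, 275.5548095703125), (70.39108276367188, 70.08345031738281), 3.315650463104248) 4745
((312.46893310546875, 368.49945068359375), 241.55653381347656) [[0.5757701  0.23710934 0.13      ]]
```

{"op": "drive_tool", "data": {
  "motion": [
    [[-0.05,0.8,-0.04],[0,0,0],-1],
    [[0,1,0],[0,0,0],-1],
    [[0,1,0],[0,0,0],-1],
    [[0,1,0],[0,0,0],-1],
    [[0,1,0],[0,0,0],-1],
    [[0,1,0],[0,0,0],-1],
    [[0,0.4,0],[0,0,0],-1],
    [[0,0,0],[0,0,0],-1],
    [[0,0,0],[0,0,0],0.4],
    [[0,0,0],[0,0,0],1],
    [[0,0,0],[0,0,0],1],
    [[0,0,0],[0,0,0],1]
  ]
}}

```text
time: 3.0
tool_pos: [0.4359, 0.2764, 0.0773]
tool_rot: [-0.56, 0.561, 0.432, -0.43]
contact_force: [0.2, 0.3, -1.0]
gripper_width: 0.329
```

{"op": "drive_tool", "data": {
  "motion": [
    [[0,0,0],[0,0,0],1],
    [[0,0,0],[0,0,0],1],
    [[0,0,0],[0,0,0],1],
    [[0,0,0],[0,0,0],1]
  ]
}}

```text
time: 3.4
tool_pos: [0.4357, 0.2761, 0.077]
tool_rot: [-0.56, 0.561, 0.431, -0.431]
contact_force: [-1.5, -1.6, 5.6]
gripper_width: 0.168
```

Run:
```python
from h import *
plan([0.434,0.277,0.2],98)
```

```text
t 3.4 pos [0.4357 0.2761 0.077 ] yaw 75.11 q [ 0.42 -0.06  1.99 -0.    1.21 -0.89] F [-1.5 -1.6  5.6] w 0.168
shift(in present axes) [ 0.02 -4.92  0.07] turn [ 0.01 -4.58 -0.  ] tool y [ 8.e-04 -2.e-04 -1.e+00] x [ 0.257  0.966 -0.   ] z [-0.966  0.257 -0.001]
```

{"op": "drive_tool", "data": {
  "motion": [
    [[0,-0.4,0],[0,0,0],1],
    [[0,-0.8,0],[0,0,0],1],
    [[0,-0.8,0],[0,0,0],1],
    [[0,-1,0],[0,0,0],1],
    [[0,-1,0],[0,0,0],1],
    [[0,-1,0],[0,0,0],1],
    [[0,-1,0],[0,0,0],1],
    [[0,-1,0],[0,-0.9,0],1],
    [[0,0,0],[0,-0.9,0],1],
    [[0,0,0],[0,-0.9,0],1],
    [[0,0,0],[0,-0.9,0],1],
    [[0,0,0],[0,-1,0],1]
  ]
}}

```text
time: 4.6
tool_pos: [0.4349, 0.2762, 0.2509]
tool_rot: [0.463, -0.462, -0.535, 0.535]
contact_force: [-1.1, -0.9, -1.2]
gripper_width: 0.17
```

{"op": "drive_tool", "data": {
  "motion": [
    [[-0.6,0,0.2],[0,0,0],1],
    [[-0.9,0,0.2],[0,0,0],1],
    [[-0.9,0,0.2],[0,0,0],1],
    [[-0.9,0,0.2],[0,0,0],1],
    [[-0.9,0,0.2],[0,0,0],1],
    [[-0.9,0,0.2],[0,0,0],1],
    [[-0.9,0,0.2],[0,0,0],1],
    [[-0.9,0,0.2],[0,0,0],1],
    [[-0.6,0,0.1],[0,0,0],1],
    [[-0.2,0,0],[0,0,0],1],
    [[0,0,0],[0,0,0],1],
    [[0,0,0],[0,0,0],1]
  ]
}}

```text
time: 5.8
tool_pos: [0.4202, 0.0798, 0.2512]
tool_rot: [-0.464, 0.463, 0.534, -0.534]
contact_force: [0.2, 0.2, -0.9]
gripper_width: 0.171
```

Run:
```python
from h import *
import pickle
plan([0.42,0.08,0.25],98)
f=grab("wrist"); cv2.imwrite("pics/w2.png",f["img"]); pickle.dump(f,open("w2.pkl","wb"))
```

```text
t 5.8 pos [0.4202 0.0798 0.2512] yaw 98.09 q [ 0.01 -0.46  2.02  0.    1.58 -1.7 ] F [ 0.2  0.2 -0.9] w 0.171
shift(in present axes) [0.01 0.05 0.01] turn [-0.    0.02  0.  ] tool y [-1.e-04  4.e-04 -1.e+00] x [-0.141  0.99   0.   ] z [-0.99  -0.141  0.   ]
```

View pics/w2.png

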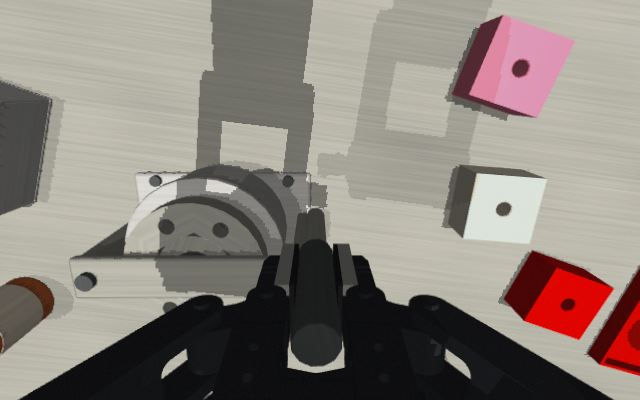

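The wrist view shows two near-side holes, at (166,227) and (220,230), and one on the far side at (170,308). The strap's near edge is at row 258. The bar is held straight, with its tip at (316,212).

Run:
```python
from h import *
import pickle
f=pickle.load(open("w2.pkl","rb")); P=cloud(f); g=cv2.cvtColor(f["img"],6)
near=np.hypot(P[...,0]-.507,P[...,1]+.01)<.12
s=near&(abs(P[...,2]-.134)<.0035); s[:,262:]=0
r=cv2.minAreaRect((P[s][:,:2]*1000).astype(np.float32)); print("strap",r,np.median(P[s][:,2]))
col=(np.hypot(P[...,0]-.508,P[...,1]+.01)<.058)&(abs(P[...,2]-.1175)<.004)
zc=np.median(P[col][:,2]); print("collar z",zc,col.sum())
for c0 in ((166,227),(220,230),(170,308)):
    u,v=c0; w=g[v-14:v+15,u-14:u+15]; m=(w<w[14,14]+18).astype(np.uint8)
    n,l,st,ce=cv2.connectedComponentsWithStats(m); k=l[14,14]; c=ce[k]+[u-14,v-14]
    p=onplane(f,[c],zc)[0]; print(c,st[k],"world",p)
# bar tip: dark bar lower part, compare foot projection for an upright bar
T,_=tool(); Tc=f["T"]; K=f["camera_matrix"]
for d in (0.067,0.053,-0.053):
    for r in (0,):
        X=np.linalg.inv(Tc)@np.r_[(T@np.array([0,d,0,1]))[:3],1]; x=X[:2]/X[2]; x=x*(1+f["k1"]*(x@x)); print("axis pt",d,K[0][0]*x[0]+K[0][2],K[1][1]*x[1]+K[1][2])
cv2.imwrite("pics/c2.png",cv2.resize(f["img"][160:400,90:410],None,fx=2.4,fy=2.4,interpolation=2))
```

```text
strap ((509.1003112792969, -28.350868225097656), (36.477134704589844, 152.7933807373047), 7.749277591705322) 0.13493418332276713
collar z 0.11957406727269504 5126
[166.00558659 226.33519553] [  7   6  15  15 179] world [ 0.47096484 -0.03597505  0.11957407]
[220.10614525 229.72067039] [  7   7  16  15 179] world [0.46786765 0.00778412 0.11957407]
[172.41111111 313.57333333] [  0   8  29  21 450] world [ 0.55240077 -0.02828973  0.11957407]
axis pt 0.067 315.6964431298521 211.89095442626976
axis pt 0.053 315.731803257633 219.57404870673884
axis pt -0.053 316.2887736591161 340.5538888122638
```

View pics/c2.png

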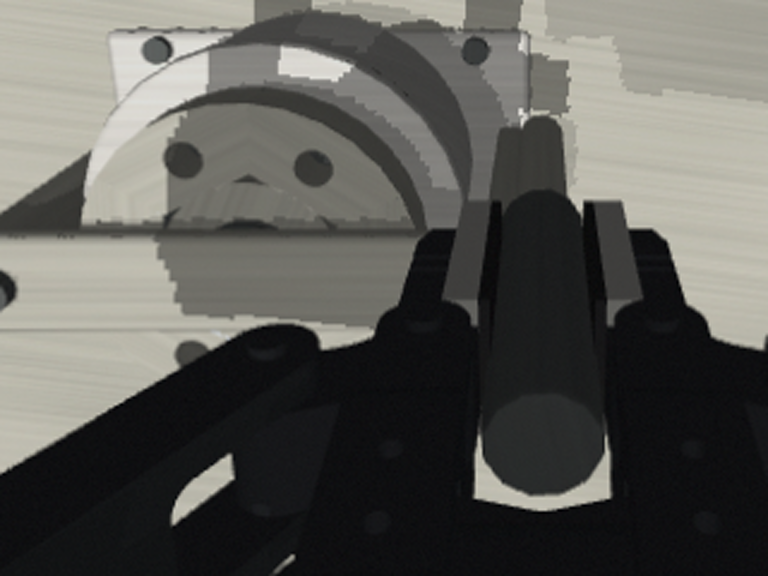

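{"op": "drive_tool", "data": {
  "motion": [
    [[-0.7,0,-0.2],[0,0,0],1],
    [[-0.9,0,-0.25],[0,0,0],1],
    [[-0.9,0,-0.25],[0,0,0],1],
    [[-0.9,0,-0.25],[0,0,0],1],
    [[-0.9,0,-0.25],[0,0,0],1],
    [[-0.6,0,-0.1],[0,-0.8,0],1],
    [[0,0,0],[0,-1,0],1],
    [[0,0,0],[0,-1,0],1],
    [[0,0,0],[0,-1,0],1],
    [[0,0,0],[0,-1,0],1],
    [[0,0,0],[0,-0.5,0],1],
    [[0,0,0],[0,0,0],1]
  ]
}}

```text
time: 7.05
tool_pos: [0.47, -0.0363, 0.2511]
tool_rot: [-0.328, 0.328, 0.626, -0.626]
contact_force: [-0.3, 0.2, -0.7]
gripper_width: 0.172
```

Run:
```python
from h import *
import pickle
plan([0.4699,-0.0365,0.1866],124.6)
f=grab("wrist"); cv2.imwrite("pics/c3.png",f["img"][100:400,160:480]); pickle.dump(f,open("w3.pkl","wb"))
```

```text
t 7.05 pos [ 0.47   -0.0363  0.2511] yaw 124.67 q [-0.24 -0.34  1.93  0.    1.55 -2.41] F [-0.3  0.2 -0.7] w 0.172
shift(in present axes) [-0.    2.58  0.01] turn [-0.    0.01  0.01] tool y [-4.e-04  3.e-04 -1.e+00] x [-0.569  0.822  0.   ] z [-0.822 -0.569  0.   ]
```

View pics/c3.png

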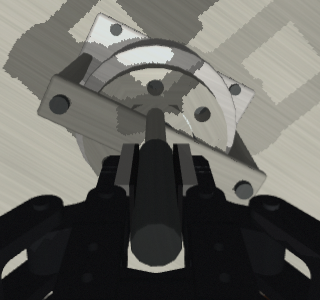

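Hole A is at crop (155,88), straight ahead of the bar tip (156,110). Hole B is at (202,114).

Run:
```python
from h import *
import pickle
f=pickle.load(open("w3.pkl","rb")); g=cv2.cvtColor(f["img"],6); P=cloud(f)
col=(np.hypot(P[...,0]-.507,P[...,1]+.011)<.055)&(abs(P[...,2]-.1185)<.005); zc=np.median(P[col][:,2]); print(zc,np.median(P[abs(P[...,2]-.134)<.003][:,2]))
for u,v in ((315,188),(362,214)):
    w=g[v-14:v+15,u-14:u+15]; m=(w<w[14,14]+18).astype(np.uint8)
    n,l,st,ce=cv2.connectedComponentsWithStats(m); k=l[14,14]; c=ce[k]+[u-14,v-14]; print(c,st[k],onplane(f,[c],zc))
T,_=tool();K=f["camera_matrix"]
for d in (0.067,0.063,-0.053):
    X=np.linalg.inv(f["T"])@(T@np.array([0,d,0,1])); x=X[:2]/X[2]; x=x*(1+f["k1"]*(x@x)); print("axis pt",d,K[0][0]*x[0]+K[0][2],K[1][1]*x[1]+K[1][2],X[2])
# observed bar edges by row (dark run around col 316)
for v in range(206,250,6):
    print(v,"".join(f"{x:4d}" for x in g[v,300:332:2]))
```

```text
0.11974935403226872 0.13505496268027772
[314.90104167 187.640625  ] [  6   7  17  15 192] [[ 0.47150795 -0.03588942  0.11974935]]
[362.73793103 214.8       ] [  7   7  15  15 145] [[0.468257   0.00894301 0.11974935]]
axis pt 0.067 315.6322026969988 211.67440744173882 0.2223748662616789
axis pt 0.063 315.6442585350478 213.77230721314078 0.21853687817453288
axis pt -0.053 316.3713548019985 340.2938449943035 0.1072352236472977
206   85  88  88  86  89  90  88  86  85  88  89  88  90  90  85  81
212   81  89  88  85  61  59  58  56  58  56  56  59  88 152  90  87
218   83  78  74  58  57  58  57  57  56  56  57  57 107 162 162 166
224   87  86  87  56  57  57  56  56  57  55  56  57  55  37  67 164
230   89  90  89  55  57  58  57  57  59  56  56  58  56 144 135 119
236  111 112 113  56  58  58  57  56  58  56  55  57  56 154 158 160
242  109 166 148  29  27  29  27  26  27  27  27  27  28  71 160 161
248   87  24  27  26  27  27  28  25  27  28  27  27  26  26  28  48
```

{"op": "drive_tool", "data": {
  "motion": [
    [[0,0.5,0],[0,0,0],1],
    [[0,0.8,0],[0,0,0],1],
    [[0,0.7,0],[0,0,0],1],
    [[0,0.4,0],[0,0,0],1],
    [[0,0.1,0],[0,0,0],1],
    [[0,0.1,0],[0,0,0],1],
    [[0,0.1,0],[0,0,0],1]
  ]
}}

```text
time: 7.8
tool_pos: [0.4704, -0.0372, 0.1846]
tool_rot: [-0.328, 0.329, 0.626, -0.626]
contact_force: [-0.1, -0.4, -1.8]
gripper_width: 0.173
```

{"op": "drive_tool", "data": {
  "motion": [
    [[0,0.1,0],[0,0,0],1],
    [[0,0.0,0],[0,0,0],1]
  ]
}}

```text
time: 8.0
tool_pos: [0.47, -0.0371, 0.1815]
tool_rot: [-0.328, 0.329, 0.626, -0.626]
contact_force: [0.1, 0.5, -2.0]
gripper_width: 0.173
```

{"op": "drive_tool", "data": {
  "motion": [
    [[0,0.1,0],[0,0,0],1],
    [[0,0.1,0],[0,0,0],1],
    [[0,0.0,0],[0,0,0],1]
  ]
}}

```text
time: 8.3
tool_pos: [0.4696, -0.037, 0.1759]
tool_rot: [0.329, -0.328, -0.626, 0.626]
contact_force: [1.0, 0.6, -0.9]
gripper_width: 0.169
```

{"op": "drive_tool", "data": {
  "motion": [
    [[0,0.1,0],[0,0,0],1],
    [[0,0.1,0],[0,0,0],1],
    [[0,0.0,0],[0,0,0],1]
  ]
}}

```text
time: 8.6
tool_pos: [0.4696, -0.037, 0.1707]
tool_rot: [0.329, -0.328, -0.626, 0.626]
contact_force: [0.0, 0.8, -1.2]
gripper_width: 0.171
```

{"op": "drive_tool", "data": {
  "motion": [
    [[0,0.1,0],[0,0,0],1],
    [[0.05,0,0],[0,0,0],1],
    [[0.157,0.007,-0.007],[0,1,0],1],
    [[0.157,0.007,-0.007],[0,1,0],1],
    [[0.157,0.007,-0.007],[0,1,0],1]
  ]
}}

```text
time: 9.1
tool_pos: [0.4647, -0.027, 0.1686]
tool_rot: [0.407, -0.41, -0.576, 0.578]
contact_force: [2.4, -4.7, -3.4]
gripper_width: 0.172
```

```bash
cat >> h.py <<'E'
def rad(C=(.506,-.011)):
    T,s=tool(); F=np.array(s["contact_force"]); d=T[:2,3]-C; a=np.degrees(np.arctan2(d[1],d[0]))%360
    print("t",round(s["time"],2),"z",round(T[2,3],4),"r",round(1e3*np.hypot(*d),2),"ang",round(a,2),"yaw-(ang-90)",round(np.degrees(np.arctan2(T[1,0],T[0,0]))%360-a+90,2),"F tool xyz",np.round(T[:3,:3].T@F,1),"tilt",np.round(np.degrees(T[:2,1]),2),"M",np.round(T[:3,:3].T@s["ft_torque"],2),"q6",round(s["joint_pos"][5],2),"w",round(s["gripper_width"],3))
E
python3 -c "
from h import *
rad()"
```

```text
t 9.1 z 0.1686 r 44.29 ang 201.23 yaw-(ang-90) -1.84 F tool xyz [-5.2  3.4 -0.7] tilt [ 0.18 -0.25] M [-0.22 -0.    1.24] q6 -2.12 w 0.172
```

{"op": "drive_tool", "data": {
  "motion": [
    [[0.157,0.007,-0.007],[0,1,0],1],
    [[0.157,0.007,-0.007],[0,1,0],1],
    [[0.157,0.007,-0.007],[0,1,0],1],
    [[0.157,0.007,-0.007],[0,1,0],1],
    [[0.157,0.007,-0.007],[0,1,0],1],
    [[0.157,0.007,-0.007],[0,1,0],1]
  ]
}}

```text
time: 9.7
tool_pos: [0.4623, -0.004, 0.1675]
tool_rot: [-0.542, 0.546, 0.451, -0.452]
contact_force: [0.6, -5.8, -2.8]
gripper_width: 0.171
```

```bash
python3 -c "
from h import *
rad()"
```

```text
t 9.7 z 0.1675 r 44.22 ang 170.93 yaw-(ang-90) -1.53 F tool xyz [-5.6  2.8 -1.6] tilt [ 0.07 -0.29] M [-0.45 -0.01  1.21] q6 -1.55 w 0.171
```

{"op": "drive_tool", "data": {
  "motion": [
    [[0.157,0.007,-0.007],[0,1,0],1],
    [[0.157,0.007,-0.007],[0,1,0],1],
    [[0.157,0.007,-0.007],[0,1,0],1],
    [[0.157,0.007,-0.007],[0,1,0],1],
    [[0.157,0.007,-0.007],[0,1,0],1],
    [[0.157,0.007,-0.007],[0,1,0],1],
    [[0,0,0],[0,0,0],1]
  ]
}}

```text
time: 10.4
tool_pos: [0.4719, 0.0175, 0.1663]
tool_rot: [-0.641, 0.643, 0.296, -0.297]
contact_force: [-0.1, -5.3, -0.5]
gripper_width: 0.17
```

```bash
python3 -c "
from h import *
rad()"
```

```text
t 10.4 z 0.1663 r 44.46 ang 140.07 yaw-(ang-90) -0.45 F tool xyz [-4.1  0.5 -3.3] tilt [-0.04 -0.2 ] M [-0.64 -0.01  1.  ] q6 -0.98 w 0.17
```

{"op": "drive_tool", "data": {
  "motion": [
    [[0.14,0.006,-0.02],[0,0.9,0],1],
    [[-0.07,0,0],[0,0,0],1],
    [[0,-0.3,0],[0,0,0],1],
    [[0,-0.5,0],[0,0,0],1],
    [[0,-0.6,0],[0,0,0],1],
    [[0,0,0],[0,0,0],1]
  ]
}}

```text
time: 11.0
tool_pos: [0.4752, 0.0201, 0.2051]
tool_rot: [-0.652, 0.654, 0.274, -0.269]
contact_force: [0.2, 0.8, -1.7]
gripper_width: 0.17
```

```bash
python3 -c "
from h import *
rad()"
```

```text
t 11.0 z 0.2051 r 43.77 ang 134.77 yaw-(ang-90) 0.39 F tool xyz [0.7 1.7 0.4] tilt [0.35 0.02] M [-0.07 -0.05  0.01] q6 -0.9 w 0.17
```

{"op": "drive_tool", "data": {
  "motion": [
    [[-0.157,0,-0.007],[0,-1,0],1],
    [[-0.157,0,-0.007],[0,-1,0],1],
    [[-0.157,0,-0.007],[0,-1,0],1],
    [[-0.157,0,-0.007],[0,-1,0],1],
    [[-0.157,0,-0.007],[0,-1,0],1],
    [[-0.157,0,-0.007],[0,-1,0],1],
    [[-0.157,0,-0.007],[0,-1,0],1],
    [[-0.157,0,-0.007],[0,-1,0],1],
    [[-0.157,0,-0.007],[0,-1,0],1],
    [[-0.157,0,-0.007],[0,-1,0],1],
    [[-0.157,0,-0.007],[0,-1,0],1],
    [[-0.157,0,-0.007],[0,-1,0],1]
  ]
}}

```text
time: 12.2
tool_pos: [0.4619, -0.0235, 0.2014]
tool_rot: [-0.429, 0.429, 0.563, -0.562]
contact_force: [0.0, 0.3, -1.1]
gripper_width: 0.168
```

Run:
```python
from h import *
import pickle
rad()
f=grab("wrist"); cv2.imwrite("pics/c4.png",f["img"][100:400,160:480]); pickle.dump(f,open("w4.pkl","wb"))
rad()
```

```text
t 12.2 z 0.2014 r 45.87 ang 195.82 yaw-(ang-90) -0.47 F tool xyz [ 0.3  1.1 -0.1] tilt [0.02 0.05] M [ 0.    0.04 -0.02] q6 -2.05 w 0.168
t 12.25 z 0.2014 r 45.87 ang 196.43 yaw-(ang-90) -0.97 F tool xyz [-1.1  1.2  0.4] tilt [0.03 0.01] M [-0.03 -0.04 -0.03] q6 -2.05 w 0.168
```

View pics/c4.png

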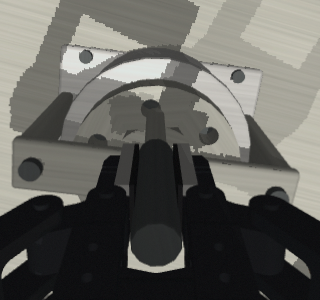

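The target hole is at crop (150,104), slightly left of the bar tip (156,112). Its neighbours are at (210,134) and (97,142). I'll measure the offset.

Run:
```python
from h import *
import pickle
f=pickle.load(open("w4.pkl","rb")); g=cv2.cvtColor(f["img"],6); P=cloud(f)
col=(np.hypot(P[...,0]-.507,P[...,1]+.011)<.055)&(abs(P[...,2]-.117)<.006); zc=np.median(P[col][:,2]); print(zc,np.median(P[abs(P[...,2]-.1345)<.003][:,2]))
for u,v in ((310,203),(370,234)):
    w=g[v-14:v+15,u-14:u+15]; m=(w<w[14,14]+16).astype(np.uint8)
    n,l,st,ce=cv2.connectedComponentsWithStats(m); k=l[14,14]; c=ce[k]+[u-14,v-14]; p=onplane(f,[c],zc)[0];print(c,st[k],p)
    T,_=tool(); print(" rel TCP in tool mm",1e3*T[:3,:3].T@(p-T[:3,3]))
for v in range(186,222,3): print(v,"".join(f"{x:4d}" for x in g[v,296:332:2]))
```

```text
0.11724674920571299 0.13504030306316012
[311.11186441 209.37627119] [  5  11  23  18 295] [ 0.46658168 -0.02514574  0.11724675]
 rel TCP in tool mm [-2.3635101  84.13879929 -4.05454719]
[368.81981982 236.45495495] [  3   8  19  17 222] [0.47501686 0.01796779 0.11724675]
 rel TCP in tool mm [ 36.94249686  84.15388801 -23.67509354]
186   60  61  93  90 123 122 152 152 180 181 184 186 180 152 112  67  59  60
189  191 191 191 192 191 192 193 194 194 194 195 196 196 171 172  94  92  94
192  196 197 176 176 198 200 199 200 199 199 199 199 199  94  93  93  93  92
195  165 167 167 167 168 169 169 169 175 195 197 195 175  92  92  92  91  91
198   90  90  91 166 166 168 167 167 168 194 195 195  97  91  91  91  92  92
201   89  88  90  89  95  47  48  45  46  46  83 168  91  92  92  92  92  91
204   89  89  89  60  46  46  47  47  48  49  47  46  91  91  92  90  91  92
207   93  92  92  57  55  48  46  45  45  46  52  56  65  93  93  93  93  94
210   94  93  93  56  57  58  60  60  58  59  66  67  69  93  94  93  94  95
213   91  91  91  58  59  59  58  58  59  58  60  60  60  60  89  90  89  89
216   90  90  90  91  80  57  58  59  60  59  61  58  58  59  76  92  92  92
219   92  91  92  90  93  66  59  60  60  58  59  58  58  59  75  93  94  93
```

{"op": "drive_tool", "data": {
  "motion": [
    [[-0.1,0.3,-0.07],[0,0,0],1],
    [[0,0.3,0],[0,0,0],1],
    [[0,0.1,0],[0,0,0],1],
    [[0,0.1,0],[0,0,0],1],
    [[0,0,0],[0,0,0],1]
  ]
}}

```text
time: 12.75
tool_pos: [0.4639, -0.0255, 0.1804]
tool_rot: [0.43, -0.43, -0.561, 0.562]
contact_force: [0.1, -0.7, -1.3]
gripper_width: 0.169
```

{"op": "drive_tool", "data": {
  "motion": [
    [[0,0.1,0],[0,0,0],1],
    [[0,0,0],[0,0,0],1]
  ]
}}

```text
time: 12.95
tool_pos: [0.4641, -0.0256, 0.1784]
tool_rot: [0.43, -0.43, -0.561, 0.561]
contact_force: [-0.5, -0.2, -1.5]
gripper_width: 0.17
```

```bash
python3 -c "
from h import *
rad()"
```

```text
t 12.95 z 0.1784 r 44.35 ang 199.25 yaw-(ang-90) -4.14 F tool xyz [-0.   1.5  0.5] tilt [-0.01  0.  ] M [0.02 0.01 0.02] q6 -2.05 w 0.17
```

{"op": "drive_tool", "data": {
  "motion": [
    [[0,0.15,0],[0,0,0],1],
    [[0,0.2,0],[0,0,0],1],
    [[0,0.15,0],[0,0.5,0],1],
    [[0,0,0],[0,0.3,0],1]
  ]
}}

```text
time: 13.35
tool_pos: [0.4638, -0.0256, 0.1651]
tool_rot: [0.45, -0.449, -0.546, 0.546]
contact_force: [1.1, 0.1, -1.2]
gripper_width: 0.17
```

{"op": "drive_tool", "data": {
  "motion": [
    [[0.03,0,0],[0,0,0],1],
    [[0,0,0],[0,0,0],1]
  ]
}}

```text
time: 13.55
tool_pos: [0.4641, -0.0249, 0.1661]
tool_rot: [-0.449, 0.449, 0.546, -0.546]
contact_force: [0.9, -0.3, -1.6]
gripper_width: 0.174
```

{"op": "drive_tool", "data": {
  "motion": [
    [[0.02,0,0],[0,0,0],1],
    [[0,0,0],[0,0,0],1]
  ]
}}

```text
time: 13.75
tool_pos: [0.4641, -0.0246, 0.1663]
tool_rot: [0.449, -0.449, -0.546, 0.546]
contact_force: [1.0, -0.7, -1.9]
gripper_width: 0.175
```

{"op": "drive_tool", "data": {
  "motion": [
    [[0.02,0,0],[0,0,0],1],
    [[0,0,0],[0,0,0],1]
  ]
}}

```text
time: 13.95
tool_pos: [0.4641, -0.0244, 0.1662]
tool_rot: [0.449, -0.45, -0.546, 0.546]
contact_force: [0.9, -2.5, -1.1]
gripper_width: 0.169
```

{"op": "drive_tool", "data": {
  "motion": [
    [[0.02,0,0],[0,0,0],1],
    [[0,0,0],[0,0,0],1]
  ]
}}

```text
time: 14.15
tool_pos: [0.464, -0.024, 0.1663]
tool_rot: [0.449, -0.45, -0.546, 0.546]
contact_force: [0.1, -3.7, -1.7]
gripper_width: 0.169
```

```bash
python3 -c "
from h import *
rad()"
```

```text
t 14.15 z 0.1663 r 43.97 ang 197.26 yaw-(ang-90) -6.14 F tool xyz [-3.7  1.7  0.7] tilt [ 0.04 -0.09] M [-0.13 -0.03  1.08] q6 -1.98 w 0.169
```

{"op": "drive_tool", "data": {
  "motion": [
    [[0.153,0.007,-0.02],[0,0,0],1],
    [[0.153,0.007,-0.007],[0,1,0],1],
    [[0.153,0.007,-0.007],[0,1,0],1],
    [[0.153,0.007,-0.007],[0,1,0],1],
    [[0.153,0.007,-0.007],[0,1,0],1]
  ]
}}

```text
time: 14.65
tool_pos: [0.463, -0.0052, 0.1654]
tool_rot: [-0.538, 0.539, 0.458, -0.46]
contact_force: [-0.1, -6.3, 0.7]
gripper_width: 0.172
```

```bash
python3 -c "
from h import *
rad()"
```

```text
t 14.65 z 0.1654 r 43.42 ang 172.34 yaw-(ang-90) -1.44 F tool xyz [-6.2 -0.7 -0.9] tilt [-0.05 -0.15] M [-0.03 -0.    1.33] q6 -1.58 w 0.172
```

{"op": "drive_tool", "data": {
  "motion": [
    [[0.061,0.003,0],[0,0.4,0],1],
    [[0.061,0.003,0],[0,0.4,0],1],
    [[0.061,0.003,0],[0,0.4,0],1]
  ]
}}

```text
time: 14.95
tool_pos: [0.4638, -0.0007, 0.1651]
tool_rot: [-0.56, 0.561, 0.43, -0.431]
contact_force: [-0.4, -6.3, -0.3]
gripper_width: 0.169
```

{"op": "drive_tool", "data": {
  "motion": [
    [[0.061,0.003,0],[0,0.4,0],1],
    [[0,0,0],[0,0,0],1]
  ]
}}

```text
time: 15.15
tool_pos: [0.4642, 0.001, 0.1651]
tool_rot: [-0.568, 0.568, 0.42, -0.422]
contact_force: [-0.5, -5.0, 0.6]
gripper_width: 0.171
```

{"op": "drive_tool", "data": {
  "motion": [
    [[0.046,0.002,0],[0,0.3,0],1],
    [[0.046,0.002,-0.003],[0,0.3,0],1],
    [[0.046,0.002,0],[0,0.3,0],1]
  ]
}}

```text
time: 15.45
tool_pos: [0.4652, 0.0041, 0.1649]
tool_rot: [-0.584, 0.584, 0.397, -0.399]
contact_force: [-0.4, -5.6, 0.5]
gripper_width: 0.171
```

{"op": "drive_tool", "data": {
  "motion": [
    [[0.046,0.002,0],[0,0.3,0],1],
    [[0.046,0.002,-0.003],[0,0.3,0],1],
    [[0.046,0.002,0],[0,0.3,0],1]
  ]
}}

```text
time: 15.75
tool_pos: [0.4665, 0.0073, 0.1647]
tool_rot: [-0.599, 0.6, 0.374, -0.376]
contact_force: [-1.3, -5.5, 0.7]
gripper_width: 0.172
```

{"op": "drive_tool", "data": {
  "motion": [
    [[0.046,0.002,0],[0,0.3,0],1],
    [[0.046,0.002,-0.003],[0,0.3,0],1],
    [[0.046,0.002,0],[0,0.3,0],1]
  ]
}}

```text
time: 16.05
tool_pos: [0.468, 0.0104, 0.1645]
tool_rot: [-0.614, 0.614, 0.35, -0.352]
contact_force: [-1.7, -4.3, 0.7]
gripper_width: 0.169
```

```bash
python3 -c "
from h import *
rad()"
```

```text
t 16.05 z 0.1645 r 43.57 ang 150.63 yaw-(ang-90) -1.06 F tool xyz [-4.6 -0.7 -0.7] tilt [-0.13 -0.1 ] M [-0.18 -0.01  1.23] q6 -1.18 w 0.169
```

{"op": "drive_tool", "data": {
  "motion": [
    [[0.046,0.002,0],[0,0.3,0],1],
    [[0.046,0.002,-0.003],[0,0.3,0],1],
    [[0.046,0.002,0],[0,0.3,0],1]
  ]
}}

```text
time: 16.35
tool_pos: [0.4689, 0.0119, 0.1643]
tool_rot: [-0.626, 0.628, 0.324, -0.33]
contact_force: [-6.3, -9.1, 3.5]
gripper_width: 0.168
```

```bash
python3 -c "
from h import *
rad()"
```

```text
t 16.35 z 0.1643 r 43.65 ang 148.29 yaw-(ang-90) -3.2 F tool xyz [-11.1  -3.4  -0.1] tilt [-0.33 -0.32] M [-0.15 -0.02  2.72] q6 -1.09 w 0.168
```

{"op": "drive_tool", "data": {
  "motion": [
    [[0.03,0,0],[0,0,0],1],
    [[0,0,0],[0,0,0],1],
    [[0,0,0],[0,0,0],1]
  ]
}}

```text
time: 16.65
tool_pos: [0.469, 0.0122, 0.1643]
tool_rot: [-0.626, 0.628, 0.324, -0.33]
contact_force: [-5.5, -11.0, 2.8]
gripper_width: 0.168
```

```bash
python3 -c "
from h import *
rad()"
```

```text
t 16.65 z 0.1643 r 43.63 ang 147.94 yaw-(ang-90) -2.8 F tool xyz [-12.2  -2.7  -1.7] tilt [-0.38 -0.36] M [-0.17  0.02  2.81] q6 -1.09 w 0.168
```

{"op": "drive_tool", "data": {
  "motion": [
    [[0.03,0,0],[0,0,0],1],
    [[0,0,0],[0,0,0],1],
    [[0,0,0],[0,0,0],1],
    [[0,0,0],[0,0,0],1],
    [[0,0,0],[0,0,0],1],
    [[0,0,0],[0,0,0],1],
    [[0,0,0],[0,0,0],1],
    [[0,0,0],[0,0,0],1]
  ]
}}

```text
time: 17.45
tool_pos: [0.4692, 0.0124, 0.1643]
tool_rot: [-0.626, 0.628, 0.324, -0.331]
contact_force: [-7.1, -12.2, 3.9]
gripper_width: 0.173
```

```bash
python3 -c "
from h import *
rad()"
```

```text
t 17.45 z 0.1643 r 43.57 ang 147.51 yaw-(ang-90) -2.38 F tool xyz [-14.1  -3.7  -1.2] tilt [-0.41 -0.41] M [-0.08 -0.07  3.07] q6 -1.09 w 0.173
```

{"op": "drive_tool", "data": {
  "motion": [
    [[-0.07,0,0],[0,0,0],1],
    [[-0.07,0,0],[0,0,0],1],
    [[-0.05,0,0],[0,0,0],1],
    [[0,0,0],[0,0,0],1]
  ]
}}

```text
time: 17.85
tool_pos: [0.4682, 0.0108, 0.1644]
tool_rot: [0.627, -0.627, -0.326, 0.328]
contact_force: [-2.4, -5.4, 1.0]
gripper_width: 0.17
```

```bash
python3 -c "
from h import *
rad()"
```

```text
t 17.85 z 0.1644 r 43.67 ang 150.01 yaw-(ang-90) -4.89 F tool xyz [-5.9 -1.  -1.1] tilt [-0.1  -0.05] M [-0.09  0.    1.22] q6 -1.1 w 0.17
```

{"op": "drive_tool", "data": {
  "motion": [
    [[-0.06,0,0],[0,0,0],1],
    [[-0.05,0,0],[0,0,0],1],
    [[0,0,0],[0,0,0],1]
  ]
}}

```text
time: 18.15
tool_pos: [0.4671, 0.0097, 0.1639]
tool_rot: [0.627, -0.626, -0.327, 0.327]
contact_force: [0.2, 1.3, -1.4]
gripper_width: 0.171
```

```bash
python3 -c "
from h import *
rad()"
```

```text
t 18.15 z 0.1639 r 44.06 ang 152.03 yaw-(ang-90) -6.91 F tool xyz [1.2 1.4 0.5] tilt [0.   0.11] M [-0.01 -0.05  0.01] q6 -1.1 w 0.171
```

{"op": "drive_tool", "data": {
  "motion": [
    [[0,-0.3,0],[0,0,0],1],
    [[0,-0.5,0],[0,0,0],1],
    [[0,-0.7,0],[0,0,0],1],
    [[0,-0.8,0],[0,0,0],1],
    [[0,-0.8,0],[0,0,0],1],
    [[0,-0.5,0],[0,-0.8,0],1],
    [[0,0,0],[0,-0.8,0],1],
    [[0,0,0],[0,-0.8,0],1],
    [[0,0,0],[0,-0.8,0],1],
    [[0,0,0],[0,-0.8,0],1],
    [[0,0,0],[0,0,0],1]
  ]
}}

```text
time: 19.25
tool_pos: [0.4674, 0.0093, 0.2555]
tool_rot: [-0.56, 0.561, 0.431, -0.431]
contact_force: [0.1, -0.1, -1.1]
gripper_width: 0.171
```

```bash
python3 -c "
from h import *
plan([.4357,.2761,.255],75.1)"
```

```text
t 19.25 pos [0.4674 0.0093 0.2555] yaw 75.12 q [-0.14 -0.35  1.94  0.    1.56 -1.45] F [ 0.1 -0.1 -1.1] w 0.171
shift(in present axes) [9.99 0.02 3.96] turn [0.01 0.   0.01] tool y [ 1.1e-03  5.0e-04 -1.0e+00] x [0.257 0.966 0.001] z [-0.966  0.257 -0.001]
```

{"op": "drive_tool", "data": {
  "motion": [
    [[0.6,0,0.24],[0,0,0],1],
    [[0.9,0,0.36],[0,0,0],1],
    [[1,0,0.4],[0,0,0],1],
    [[1,0,0.4],[0,0,0],1],
    [[1,0,0.4],[0,0,0],1],
    [[1,0,0.4],[0,0,0],1],
    [[1,0,0.4],[0,0,0],1],
    [[1,0,0.4],[0,0,0],1],
    [[1,0,0.4],[0,0,0],1],
    [[0.9,0,0.36],[0,0,0],1],
    [[0.6,0,0.2],[0,0,0],1],
    [[0,0,0],[0,0,0],1]
  ]
}}

```text
time: 20.45
tool_pos: [0.4355, 0.2774, 0.2547]
tool_rot: [0.56, -0.56, -0.432, 0.431]
contact_force: [1.0, -0.5, -1.0]
gripper_width: 0.168
```

{"op": "drive_tool", "data": {
  "motion": [
    [[0,0,0],[0,0,0],1]
  ]
}}

```text
time: 20.55
tool_pos: [0.4358, 0.2758, 0.2545]
tool_rot: [-0.56, 0.561, 0.431, -0.431]
contact_force: [-0.4, -0.0, -1.3]
gripper_width: 0.167
```

Run:
```python
from h import *
plan([.4357,.2761,.13],75.1)
f=grab("wrist"); cv2.imwrite("pics/c5.png",f["img"][100:400,160:480])
g=cv2.cvtColor(f["img"],6);T,_=tool();K=f["camera_matrix"]
for d in (0.067,-0.053):
    X=np.linalg.inv(f["T"])@(T@np.array([0,d,0,1])); x=X[:2]/X[2]; x=x*(1+f["k1"]*(x@x)); print("axis pt",d,K[0][0]*x[0]+K[0][2],K[1][1]*x[1]+K[1][2])
X=np.linalg.inv(f["T"])@np.array([.436,.2756,.045,1]); x=X[:2]/X[2]; print("stand hole expected",K[0][0]*x[0]+K[0][2],K[1][1]*x[1]+K[1][2])
P=cloud(f);near=np.hypot(P[...,0]-.436,P[...,1]-.2756)<.06; s=near&(abs(P[...,2]-.045)<.004); print("stand",cv2.minAreaRect((P[s][:,:2]*1000).astype(np.float32)),s.sum())
```

```text
t 20.55 pos [0.4358 0.2758 0.2545] yaw 75.1 q [ 0.42 -0.23  1.84 -0.    1.53 -0.89] F [-0.4 -0.  -1.3] w 0.167
shift(in present axes) [0.01 4.98 0.01] turn [ 0.    0.   -0.01] tool y [ 0.e+00 -5.e-04 -1.e+00] x [ 0.257  0.966 -0.001] z [-0.966  0.257 -0.   ]
axis pt 0.067 314.52526075532415 212.2923627750672
axis pt -0.053 313.60167098803197 341.0927086869158
stand hole expected 315.12117231345144 166.76742544292432
stand ((436.1916198730469, 275.5447998046875), (70.55646514892578, 70.14346313476562), 3.515091896057129) 4713
```

View pics/c5.png

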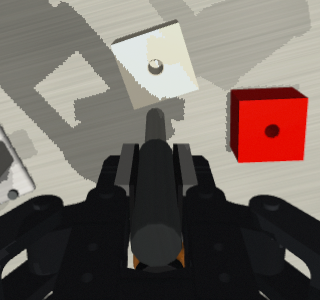

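The bar tip is in line with the stand hole at crop (155,66), and its position in the grip looks unchanged. Descending.

{"op": "drive_tool", "data": {
  "motion": [
    [[0,0.5,0],[0,0,0],1],
    [[0,1,0],[0,0,0],1],
    [[0,1,0],[0,0,0],1],
    [[0,1,0],[0,0,0],1],
    [[0,1,0],[0,0,0],1],
    [[0,0.6,0],[0,0,0],1],
    [[0,0.3,0],[0,0,0],1],
    [[0,0.3,0],[0,0,0],1],
    [[0,0,0],[0,0,0],1]
  ]
}}

```text
time: 21.5
tool_pos: [0.4357, 0.2758, 0.1114]
tool_rot: [0.561, -0.561, -0.431, 0.431]
contact_force: [0.1, -0.2, -1.4]
gripper_width: 0.17
```

```bash
python3 -c "
from h import *
plan([.4357,.2761,.077],75.1)"
```

```text
t 21.5 pos [0.4357 0.2758 0.1114] yaw 75.1 q [ 0.42 -0.1   1.97 -0.    1.27 -0.89] F [ 0.1 -0.2 -1.4] w 0.17
shift(in present axes) [0.01 1.38 0.  ] turn [-0. -0. -0.] tool y [-5.e-04 -2.e-04 -1.e+00] x [ 0.257  0.966 -0.   ] z [-0.966  0.257  0.   ]
```

{"op": "drive_tool", "data": {
  "motion": [
    [[0,0.15,0],[0,0,0],1],
    [[0,0.15,0],[0,0,0],1],
    [[0,0,0],[0,0,0],1]
  ]
}}

```text
time: 21.8
tool_pos: [0.4357, 0.2761, 0.1042]
tool_rot: [0.561, -0.561, -0.431, 0.431]
contact_force: [0.7, 0.5, -1.3]
gripper_width: 0.168
```

{"op": "drive_tool", "data": {
  "motion": [
    [[0,0.2,0],[0,0,0],1],
    [[0,0.2,0],[0,0,0],1],
    [[0,0,0],[0,0,0],1]
  ]
}}

```text
time: 22.1
tool_pos: [0.435, 0.2757, 0.0932]
tool_rot: [0.561, -0.56, -0.43, 0.432]
contact_force: [0.3, -0.2, -0.1]
gripper_width: 0.172
```

{"op": "drive_tool", "data": {
  "motion": [
    [[0,0.2,0],[0,0,0],1],
    [[0,0.2,0],[0,0,0],1],
    [[0,0.15,0],[0,0,0],1],
    [[0,0,0],[0,0,0],1]
  ]
}}

```text
time: 22.5
tool_pos: [0.4351, 0.2758, 0.0795]
tool_rot: [0.561, -0.56, -0.43, 0.432]
contact_force: [0.7, 0.5, -1.2]
gripper_width: 0.17
```

{"op": "drive_tool", "data": {
  "motion": [
    [[0,0.08,0],[0,0,0],1],
    [[0,0,0],[0,0,0],1]
  ]
}}

```text
time: 22.7
tool_pos: [0.4357, 0.276, 0.0784]
tool_rot: [0.561, -0.561, -0.431, 0.431]
contact_force: [0.0, -0.2, -2.6]
gripper_width: 0.168
```

{"op": "drive_tool", "data": {
  "motion": [
    [[0,0.06,0],[0,0,0],1],
    [[0,0,0],[0,0,0],1],
    [[0,0,0],[0,0,0],0.5],
    [[0,0,0],[0,0,0],0],
    [[0,0,0],[0,0,0],-1],
    [[0,0,0],[0,0,0],-1],
    [[0,0,0],[0,0,0],-1],
    [[0,0,0],[0,0,0],-1],
    [[0,0,0],[0,0,0],-1],
    [[0,0,0],[0,0,0],-1]
  ]
}}

```text
time: 23.7
tool_pos: [0.4357, 0.276, 0.077]
tool_rot: [0.561, -0.561, -0.431, 0.431]
contact_force: [0.3, -0.9, 0.0]
gripper_width: 0.997
```

{"op": "drive_tool", "data": {
  "motion": [
    [[0,-0.3,0],[0,0,0],-1],
    [[0,-0.6,0],[0,0,0],-1],
    [[0,-1,0],[0,0,0],-1],
    [[0,-1,0],[0,0,0],-1],
    [[0,-1,0],[0,0,0],-1],
    [[0,-1,0],[0,0,0],-1],
    [[0,-1,0],[0,0,0],-1],
    [[0,-0.6,0],[0,0,0],-1],
    [[0,-0.2,0.5],[0,0,0],-1],
    [[0,0,0.5],[0,0,0],-1],
    [[0,0,0],[0,0,0],-1]
  ]
}}

```text
time: 24.8
tool_pos: [0.4094, 0.2827, 0.2432]
tool_rot: [0.56, -0.56, -0.431, 0.432]
contact_force: [-0.4, -0.3, -0.8]
gripper_width: 1.002
```

Run:
```python
from h import *
plan([.4357,.2761,.24],75.1)
f=grab("wrist"); P=cloud(f); near=np.hypot(P[...,0]-.436,P[...,1]-.2756)<.06
t=near&(P[...,2]>.124)&(P[...,2]<.15); print("bar top",np.median(P[t],0),P[t][:,2].max(),t.sum())
m=near&(P[...,2]>.07)&(P[...,2]<.12); print("grip side",P[m].mean(0))
s=grab("scene"); d=grab("side")
Q=cloud(s); k=(np.hypot(Q[...,0]-.507,Q[...,1]+.0105)<.058)
for lo,hi in ((.105,.122),(.128,.14)):
    print("z",lo,np.median(Q[k&(Q[...,2]>lo)&(Q[...,2]<hi)][:,2]))
cv2.imwrite("pics/end.png",np.vstack([s["img"][120:400,140:540],d["img"][80:360,160:560]]))
import pickle
for n,fr in (("scene",s),("side",d)):
    o=pickle.load(open(n+"0.pkl","rb")); print(n,"diff px", (cv2.absdiff(o["img"],fr["img"]).max(2)>60).sum())
```

```text
t 24.8 pos [0.4094 0.2827 0.2432] yaw 75.21 q [ 0.45 -0.26  1.89  0.    1.52 -0.86] F [-0.4 -0.3 -0.8] w 1.002
shift(in present axes) [ 0.01  0.13 -1.08] turn [-0.02  0.02 -0.01] tool y [-2.2e-03 -6.0e-04 -1.0e+00] x [ 0.255  0.967 -0.001] z [-0.967  0.255  0.002]
bar top [0.4350525  0.27613434 0.13083191] 0.13306286289751706 351
grip side [0.43047019 0.27750375 0.09676472]
z 0.105 0.1138773668936216
z 0.128 0.13322917853987692
scene diff px 11109
side diff px 25424
```

View pics/end.png

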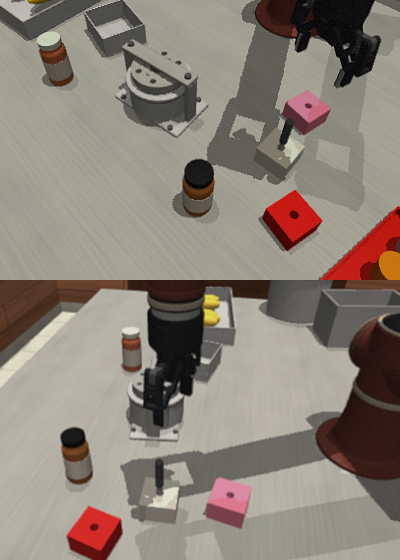

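The end pictures show the bar upright in the white stand, with its top at 130.8 mm, the same reading as before I took it. The jars and pan look unmoved, and the gripper is clear. The collar face has sunk 4.0 mm (about 2.1 rad). Handing in.

```bash
python3 -c "
from plant import manip
print(manip.job_done())"
```

```text
the job is handed in; nothing more can be done
None
```

The collar is screwed down snug against the lid and the bar is back upright in the white stand. The job took about 25 s of the 64 s allowed and is handed in.

- **Turning:** I made two clockwise strokes on the robot's side of the press, moving the bar back one hole between them. The first stroke turned the collar about 76°, the second about 47°.
- **Stop:** The sideways push rose from about 6 N to 11 N well clear of the strap. I took it to 14 N, held it for about 0.8 s, then eased the load off before lifting the bar. No reading on the collar came near 30 N.
- **Last checks:** The bar's top read 130.8 mm, the same as before I took it, so it is fully down. The collar face sank 4.0 mm in the scene camera, or about 2.1 rad. That agrees with the stroke angles (about 2.1 to 2.2 rad) and the 1.9 to 2.6 rad expected. The tool was open and touching nothing.
- **Press, jars and pan:** In the final pictures they look to be where they started. I judged that by eye only, because the arm and its shadows spoiled the before-and-after picture comparison.
- **Small disagreement:** The wrist camera read about 1 mm high in z and put the held bar 1 to 2 mm from the tool's axis. I allowed for this, and nothing jammed. No check failed.

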